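Fill a kit crate with one circuit board and two capacitors

TASK

Complete the kit in the black divided crate: stand one blue capacitor upright on each of the two green pads, one per cell, and slide the green circuit board with the red grip rail straight up out of the rack and stand it, rail up, in either one of the two long narrow cells along the crate's near side, right down on the cell floor. Set the parts down without dropping or tipping them, and leave the blue board, the chokes already in the crate and the screwdriver where they are.

Things in the scene. Friction and masses are not known exactly. Their poses are not given: they have to be found in the camera images.
- crate: black divided crate fixed to the bench, 125 (x) x 260 (y) x 45 mm high, floor and walls 4 mm thick; origin at the centre of its underside, x across it away from the robot, y along it. Far side: four square cells 60 x 60 mm, centres at x = 28.5, y = -96, -32, 32, 96 mm. Near side: the two narrow board cells. Between them a trough 34 mm wide with brass stand-offs, not used
- slot_left (a point): centre of the floor of the left (+y) narrow board cell: 15 mm wide (crate x), 124 mm long (crate y), 41 mm deep, open at the top; at x = -51, y = 64, z = 4 mm in the crate. A board may lean on the wall there
- slot_right (a point): the same for the right (-y) narrow board cell, at x = -51, y = -64, z = 4 mm in the crate
- pad_a: thin green square pad, 56 x 56 x 3 mm, lying fixed on the floor of one of the four square crate cells: it marks a cell that wants a capacitor; origin at the centre of its underside (on the cell floor), axes parallel to the crate's
- pad_b: thin green square pad, 56 x 56 x 3 mm, lying fixed on the floor of one of the four square crate cells: it marks a cell that wants a capacitor; origin at the centre of its underside (on the cell floor), axes parallel to the crate's
- cap_a: blue screw-terminal capacitor, a plain upright cylinder 40 mm in diameter and 80 mm high (two brass terminals on its black top, 3 mm high, need not be avoided), standing on the bench; origin at the centre of its underside, z up; about 150 g. The two capacitors are alike
- cap_b: blue screw-terminal capacitor, a plain upright cylinder 40 mm in diameter and 80 mm high (two brass terminals on its black top, 3 mm high, need not be avoided), standing on the bench; origin at the centre of its underside, z up; about 150 g. The two capacitors are alike
- rack: card rack fixed to the bench: aluminium base 120 (x) x 136 (y) x 10 mm with two end plates up to 80 mm high, each with yellow lips forming vertical grooves 7 mm wide and 9 mm deep, open at the top; two slots along y at x = -32 and +32 mm; boards stand on the base; origin at the centre of its underside
- board: the wanted green circuit board with a red grip rail, about 140 g. Stands in a rack slot: plate 3 mm thick (x), 100 wide (y), 108 high, components up to 5 mm high on its faces; along the whole top edge a grip rail 10 thick (x), 100 long (y), 14 high: 120 mm in all. Origin at the middle of the lower edge, z up, x normal to the board
- spare_board: the other board, blue with a bare aluminium rail, same size, in the other slot; leave alone. Stands in a rack slot: plate 3 mm thick (x), 100 wide (y), 108 high, components up to 5 mm high on its faces; along the whole top edge a grip rail 10 thick (x), 100 long (y), 14 high: 120 mm in all. Origin at the middle of the lower edge, z up, x normal to the board
- choke_a: copper-and-steel choke on a white base, 44 x 44 x 31 mm, lower than the crate's walls, already in one of the square cells; origin at the centre of its underside. Leave alone
- choke_b: copper-and-steel choke on a white base, 44 x 44 x 31 mm, lower than the crate's walls, already in one of the square cells; origin at the centre of its underside. Leave alone
- screwdriver: screwdriver 170 mm long lying on the bench beyond the work, along its own x, origin at the middle of its length or near it. Leave alone

How it is judged:
By the outcome, as a careful person would: the job done as asked, in the order asked, and still so for the second after the job is handed in, with the robot touching nothing.
It also fails if it takes over 66 s, if anything falls off the work surface, if the arm or the gripper's body presses on something with over 40 N, if the wrist force passes 120 N, or if a joint passes its speed limit or range.

ROBOT

A 6-joint arm with a two-finger parallel gripper is mounted at the origin on the work surface. World frame = base frame: x ahead of the robot, y to its left, z up, the work surface at z = 0. Lengths are in m, angles in rad, forces in N, time in s.
With the tool pointing down it reaches from about 0.3 to 0.75 m from the base axis. Payload 8.5 kg.
Tool frame: the origin (TCP) lies where the fingers leave the gripper's body, on its centre line; the fingertips stand 73 mm ahead of it and the grasp point (between the pads) lies 54 mm ahead of it; y points along the fingers, z is the direction in which the jaws open and shut, and the axes are right-handed (so a half turn about y gives the same grasp; the last joint's range is limited). The gripper opens to 85 mm and grips with 20 to 120 N. Pads are 22 mm wide; open, the fingers measure 114 mm over their backs; the gripper's body (76 mm by 85 mm) begins 54 mm behind the grasp point. The pads swing forward as they close: fully open they stand 13 mm farther back than shut.
Start: joints at [-1.402, 0.381, 1.297, -0, 1.464, -0.215], TCP at [0.206, -0.51, 0.304] pointing down, gripper open.
Joint ranges: [-3.11, 3.11], [-0.89, 2.33], [0.22, 2.48], [-1.42, 4.56], [0.17, 2.85], [-2.88, 2.88]. Speed limits (rad/s): [2.39, 2.39, 3.14, 3.14, 3.14, 3.14].

INTERFACE

Orientations are given as [roll, pitch, yaw] about the fixed x, y, z axes, in that order (R = Rz(yaw) Ry(pitch) Rx(roll)).
In Python, from station import ctrl, optics gives the robot as it stands.
- The arm moves only by the tool carry_out, never from a script. Its arguments are lists of equal length, an entry for each row: "xyz": the shift along the tool's x, y, z in cm, a list of three; "delta_rot": the turn, a rotation vector about the tool's x, y, z in degrees, a list of three; "grip": the gripper's target within -1 to 1 (fully open at 1, half-way at 0, shut at -1). A call has 1 to 5 rows; each row is the pose to reach, as a shift and turn from the pose commanded when the call began, along the tool's axes at that moment; what a row does not reach only later rows make up. A row lasts 1/8 s, in which the tool goes at most 62.5 mm and 10.7 degrees, less where a joint would pass 70% of its speed; a pose out of reach is approached as far as the arm can. A call with a gripper value outside its range is refused whole. The fingers move at their own pace and stop on an object; "newtons" is the grip in N (left out, the last holds). Time passes only in rows, so rows that repeat a pose let the fingers close. It gives the time, the measured TCP pose, the force and the opening at its end, in the units of the state.
- ctrl.get_obs(): the state, without advancing time (a new reading comes with each control period).
- optics.get_image(name): name is "scene" or "top" or "wrist"; returns a dict with "frame" (420x560x3 uint8, blue, green, red), "z_map" (420x560 float32, m along the optical axis (not along the pixel's ray), 0 where there is no reading), "fx", "fy", "cx", "cy" (pixels), "k1" (the pictures are not rectified: a ray, as slopes to the right and down, at radius r is drawn at 1 + k1 r^2 times it, then the intrinsics apply), "rvec" (rotation vector, rad) and "tvec" (3), from world to camera coordinates, as OpenCV has them; the wrist camera has in their place "hand_eye" (4x4, takes a point from camera to tool coordinates, whose origin is the TCP and whose axes are the tool frame's). Camera axes: x right, y down, z forward; pixel columns grow to the right and rows downward; lengths in m; the calibration is good to about 2 mm. A picture is of the moment at which its call begins: read the wrist's pose just before it.
- ctrl.hand_in(): hands the job in, once; it reports no verdict.
The state is a dict: "t": time; "joints": joint angles; "joint_velocities": joint speeds; "joint_efforts": joint torques, N m; "ee_pos": TCP position; "ee_rot": TCP orientation; "wrist_force": force on the tool from outside, world axes, zero at the start; "moment": the same for the moment, N m; "gripper_width": opening from 0.0 (shut) to 1.0 (fully open).
Only numpy, scipy, OpenCV 4.12 (cv2) and the standard library are available. Lean on these libraries where they do the work, as an engineer would, in place of code of your own. Each camera call takes 0.05 s, during which the arm holds its last target. There are 200 camera calls.

## Working session

There is one attempt and no reset: what is moved stays moved. The work goes in short steps, Python scripts to look and compute and a tool call to move; the robot and the scene stay as the last step left them, time stands still between calls to the robot, and variables do not carry over. Pictures are saved under pics/ and viewed, about 8 in all and at most 12, crops included, and the job is handed in when it is done.

Besides the shell and the picture viewer there is one more tool, called after ">>>" as name(argument=value, ...) on one line, values as JSON. carry_out: Moves the arm, as the interface text tells. Its arguments: {"type":"object","properties":{"xyz":{"type":"array"},"delta_rot":{"type":"array"},"grip":{"type":"array"},"newtons":{"type":"number"}},"required":["xyz","delta_rot","grip"]}

```bash
mkdir -p pics; ls; python3 - <<'E'
from station import ctrl, optics
import cv2,numpy as np
print(ctrl.get_obs())
for n in ["scene","top"]:
    d=optics.get_image(n); f=d.pop("frame"); z=d.pop("z_map"); print(n,d)
    np.savez(f"{n}.npz",f=f,z=z,**d)
    cv2.imwrite(f"pics/{n}1.png",cv2.resize(f,(784,588)))
E
```

```text
pics
{'t': 0.0, 'joints': array([-1.40232857e+00,  3.81215723e-01,  1.29829918e+00, -2.74839074e-05,
        1.46359858e+00, -2.15302423e-01]), 'joint_velocities': array([-6.75669913e-04, -8.84354212e-05,  2.44397814e-03, -2.14801297e-03,
       -1.13676568e-04, -2.18254958e-03]), 'joint_efforts': array([ 1.40665852e-03, -4.48454905e+01, -2.31286258e+01, -6.99019279e-05,
        4.70352548e-03,  6.45646821e-06]), 'ee_pos': array([ 0.20588807, -0.5097949 ,  0.30328815]), 'ee_rot': array([-1.57228789e+00,  2.98224944e-04, -2.75781974e+00]), 'wrist_force': array([0.14753141, 0.94627588, 0.17818434]), 'moment': array([ 0.01138684, -0.0681728 ,  0.02930663]), 'gripper_width': 0.996381923812633}
scene {'fx': 515.3937179341744, 'fy': 515.3937179341744, 'cx': 283.9197209017538, 'cy': 204.74170783136492, 'k1': -0.19281248084367208, 'rvec': array([ 1.96744485,  1.11832672, -0.58774624]), 'tvec': array([-0.29084215, -0.2635434 ,  1.76044788])}
top {'fx': 410.49755015185417, 'fy': 410.49755015185417, 'cx': 271.85867488862897, 'cy': 209.53825544307654, 'k1': -0.09084989083599586, 'rvec': array([ 2.18071648, -2.19252049,  0.04895929]), 'tvec': array([-0.00991312,  0.58936665,  0.82047756])}
```

View pics/scene1.png

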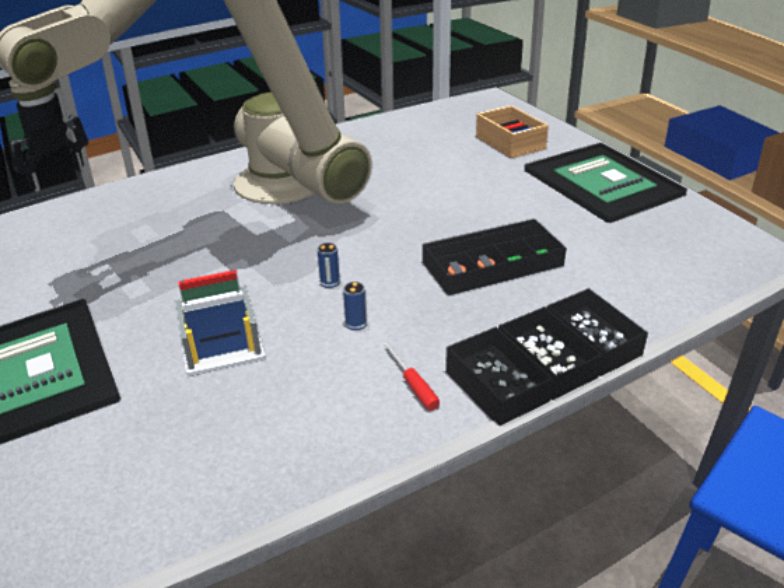

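View pics/top1.png

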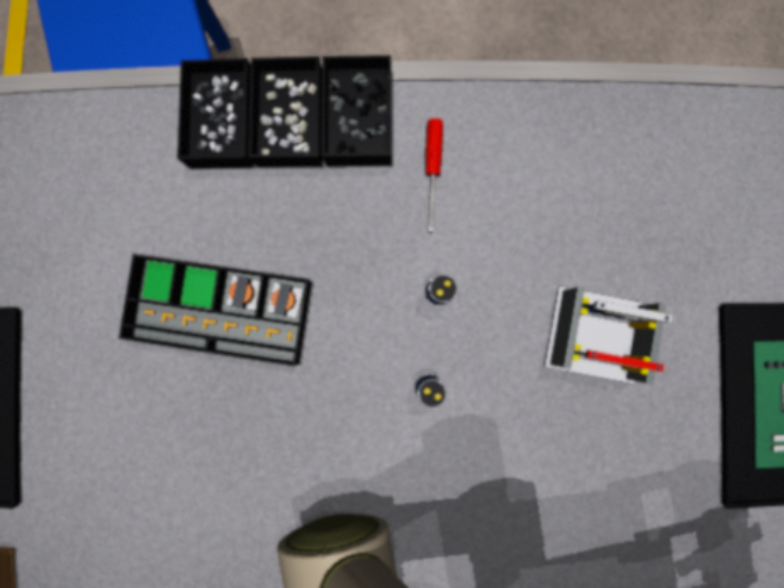

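The scene view shows the crate at (495,255), the caps at (328,265) and (354,305), and the rack at (218,325). The green board has the red rail and is in the slot nearer the robot. In the top view the crate spans (122–312, 255–362). Its pads are in the two left (+y) cells at (158,282) and (200,287), and the chokes are in the other two. The caps are at (441,289) and (431,392), and the red rail runs from (588,355) to (662,367).

```bash
cat > h.py <<'E'
import numpy as np, cv2
from scipy.spatial.transform import Rotation as Ro
def load(n): return dict(np.load(n))
def ext(d):
    """camera->world 4x4"""
    if "T" in d: return d["T"]
    R=cv2.Rodrigues(d["rvec"])[0]; T=np.eye(4); T[:3,:3]=R.T; T[:3,3]=-R.T@d["tvec"]; return T
def slopes(d,uv):
    K=np.array([[d["fx"],0,d["cx"]],[0,d["fy"],d["cy"]],[0,0,1.]])
    return cv2.undistortPoints(np.array(uv,float).reshape(-1,1,2),K,np.array([d["k1"],0,0,0.])).reshape(-1,2)
def rays(d,uv):
    T=ext(d); s=slopes(d,uv); v=np.c_[s,np.ones(len(s))]@T[:3,:3].T
    return T[:3,3],v
def plane(d,uv,z):
    o,v=rays(d,uv); return o+v*((z-o[2])/v[:,2])[:,None]
def depthpts(d,uv):
    uv=np.array(uv); o,v=rays(d,uv); z=d["z"][uv[:,1].round().astype(int),uv[:,0].round().astype(int)]
    return o+v*z[:,None]
def tri(ds,uvs):
    """uvs: one pixel per view; least-squares point + residual"""
    A=np.zeros((3,3));b=np.zeros(3);L=[]
    for d,uv in zip(ds,uvs):
        o,v=rays(d,[uv]); v=v[0]/np.linalg.norm(v[0]); P=np.eye(3)-np.outer(v,v); A+=P;b+=P@o;L.append((o,P))
    p=np.linalg.solve(A,b); return p,[np.linalg.norm(P@(p-o)) for o,P in L]
def toolR(rpy): return Ro.from_euler("xyz",rpy).as_matrix()
def wrist(name,obs,d):
    T=np.eye(4);T[:3,:3]=toolR(obs["ee_rot"]);T[:3,3]=obs["ee_pos"]
    np.savez(name,f=d["frame"],z=d["z_map"],T=T@d["hand_eye"],**{k:d[k] for k in("fx","fy","cx","cy","k1")})
E
python3 - <<'E'
from h import *
t=load("top.npz");s=load("scene.npz")
# world map of all depth points
for n,d in(("top",t),("scene",s)):
    v,u=np.mgrid[0:420,0:560]; m=(d["z"]>0); uv=np.c_[u[m],v[m]]; P=depthpts(d,uv); c=d["f"][m].astype(int)
    b=(abs(P[:,2])<.012)&(P[:,0]>.2)&(P[:,0]<.8)&(abs(P[:,1])<.5)
    print(n,"bench z",np.median(P[b,2]),P[b,2].std(), "zeros",(~m).sum())
    for nm,q in (("cap",(P[:,2]>.06)&(P[:,2]<.095)&(abs(P[:,1])<.12)&(P[:,0]>.3)&(P[:,0]<.7)),
                 ("red",(c[:,2]>130)&(c[:,1]<60)&(P[:,2]>.09)&(P[:,0]<.7)&(P[:,0]>.2)),
                 ("pad",(c[:,1]>120)&(c[:,2]<80)&(c[:,0]<110)&(P[:,1]>.0)&(P[:,0]<.7)&(P[:,0]>.2)&(P[:,2]<.03)),
                 ("wall",(P[:,2]>.035)&(P[:,2]<.06)&(P[:,1]>.12)&(P[:,0]<.7)&(P[:,0]>.25))):
        if q.sum()<5: print(nm,q.sum());continue
        r=cv2.minAreaRect((P[q][:,:2]*1000).astype(np.float32)); print(nm,q.sum(),"z",np.percentile(P[q][:,2],[10,50,90]).round(4),"rect mm",np.round(r[0],1),np.round(r[1],1),round(r[2],1))
        if nm=="cap":
            for g in(P[q][:,0]>.45,P[q][:,0]<.45):
                print("   ",g.sum(),P[q][g].mean(0).round(4),P[q][g].min(0).round(3),P[q][g].max(0).round(3))
def crop(d,x,y,w,h,W=400,H=300): return cv2.resize(d["f"][y:y+h,x:x+w],(W,H),interpolation=cv2.INTER_CUBIC)
im=np.vstack([np.hstack([crop(t,80,170,152,114),crop(t,380,190,104,78)]),np.hstack([crop(s,292,150,120,90),crop(s,112,160,160,120)])])
cv2.imwrite("pics/c3.png",im)
E
```

```text
top bench z 3.247073381995591e-05 0.0022069844183586888 zeros 954
cap 596 z [0.078  0.0805 0.0826] rect mm [522.1 -88. ] [ 37.  176.1] 83.7
    465 [ 0.5423 -0.0902  0.0796] [ 0.451 -0.114  0.06 ] [ 0.609 -0.062  0.086]
    131 [ 0.4434 -0.0813  0.0807] [ 0.434 -0.098  0.078] [ 0.45  -0.064  0.086]
red 231 z [0.1281 0.13   0.1313] rect mm [ 496.3 -323.9] [98.  10.5] 77.9
pad 1032 z [0.005  0.0067 0.0085] rect mm [605.9 290.7] [108.4  55.7] 81.3
wall 1729 z [0.0364 0.0439 0.0462] rect mm [568.2 234.3] [248.7 126.8] 81.2
scene bench z -0.0022097499287954125 0.0024078600861033466 zeros 2382
cap 353 z [0.0636 0.0765 0.0805] rect mm [446.2 -57.3] [ 77.1 350.7] 66.9
    324 [ 0.546  -0.0958  0.0737] [ 0.45 -0.12  0.06] [ 0.616 -0.064  0.083]
    29 [ 0.4329 -0.0719  0.0793] [ 0.3   -0.095  0.074] [0.449 0.047 0.093]
red 205 z [0.1166 0.1224 0.1277] rect mm [ 500.2 -326.9] [95.1 11.7] 76.4
pad 80 z [0.003  0.0092 0.0137] rect mm [448.8 509.8] [222.8 536.5] 11.1
wall 1080 z [0.036  0.0403 0.0436] rect mm [569.6 233.8] [248.6 134.1] 81.0
```

View pics/c3.png

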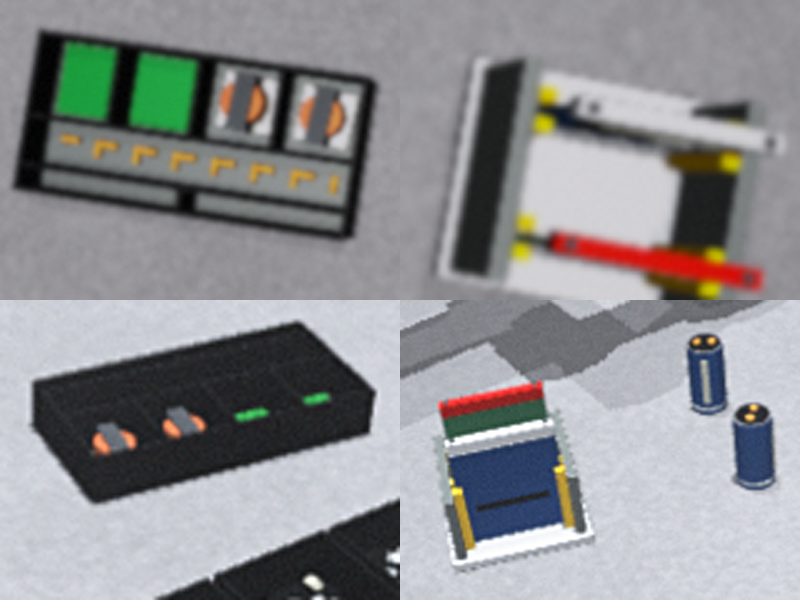

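Tile 1 shows the crate corners at (40,31), (376,80), (351,239) and (14,187), with the pads around (86,80) and (164,92). Tile 2 shows the red rail from (153,243) to (362,278). Tile 4 shows the caps at (706,340) and (753,410) and the rail from (440,405) to (543,387).

```bash
python3 - <<'E'
from h import *
t=load("top.npz");s=load("scene.npz")
cr=plane(t,[(80+a/2.632,170+b/2.632) for a,b in((40,31),(376,80),(351,239),(14,187))],.045)
print("crate corners top\n",cr.round(4)); c=cr.mean(0); print("centre",c)
e=cr[0]+cr[3]-cr[1]-cr[2]; print("yaw of crate y axis-90 deg",np.degrees(np.arctan2(-e[0],e[1])), "sizes",np.linalg.norm(cr[0]-cr[1]),np.linalg.norm(cr[0]-cr[3]))
sc=[(292+a/3.333,150+b/3.333) for a,b in((375,93),(34,82),(297,22))] # +x+y, (near left)= , 
# scene tile: leftmost (34,82)=-x-y ; (297,22)=-x+y ; (375,93)=+x+y
tc=[(80+a/2.632,170+b/2.632) for a,b in((40,31),(351,239),(14,187))]
for a,b in zip(tc,sc): print("tri corner",tri([t,s],[a,b]))
g=[(380+a/3.846,190+b/3.846) for a,b in((153,243),(362,278))]
G=[(112+a/2.5,160+b/2.5) for a,b in((543-400,388-300),(440-400,406-300))]
for a,b in zip(g,G): print("rail",plane(t,[a],.13)[0].round(4),tri([t,s],[a,b]))
for d in(t,s):
    v,u=np.mgrid[0:420,0:560]; P=depthpts(d,np.c_[u.ravel(),v.ravel()]); q=(P[:,2]>.075)&(P[:,2]<.09)&(P[:,1]>-.13)&(P[:,1]<-.05)
    for g in(q&(P[:,0]>.52)&(P[:,0]<.64),q&(P[:,0]<.52)&(P[:,0]>.4)):
        cc,r=cv2.minEnclosingCircle((P[g][:,:2]*1000).astype(np.float32)); print("cap",g.sum(),P[g].mean(0).round(4),np.round(cc,1),round(r,1))
    im=d["f"].astype(int); q=(im[...,1]>110)&(im[...,2]<80)&(im[...,0]<100); n,l,st,ce=cv2.connectedComponentsWithStats(q.astype(np.uint8))
    for i in range(1,n):
        if st[i,4]>60 and d is t: 
            print("green",st[i],plane(d,[ce[i]],.007).round(4))
E
```

```text
crate corners top
 [[0.6461 0.3441 0.045 ]
 [0.6064 0.0834 0.045 ]
 [0.4874 0.1021 0.045 ]
 [0.5263 0.3625 0.045 ]]
centre [0.56652852 0.2230214  0.045     ]
yaw of crate y axis-90 deg -8.580719053891148 sizes 0.26364392026787525 0.12115638069783621
tri corner (array([0.64748847, 0.34879258, 0.0355178 ]), [np.float64(0.000418102788754941), np.float64(0.0004181027887548627)])
tri corner (array([0.48879322, 0.1062294 , 0.03998549]), [np.float64(0.0037482292838400596), np.float64(0.003748229283840064)])
tri corner (array([0.52580074, 0.36476123, 0.03838854]), [np.float64(0.0008775752762022517), np.float64(0.0008775752762022707)])
rail [ 0.5041 -0.2756  0.13  ] (array([ 0.50435619, -0.27727204,  0.1203519 ]), [np.float64(0.0017482728426776774), np.float64(0.0017482728426776086)])
rail [ 0.4866 -0.3747  0.13  ] (array([ 0.48710497, -0.37488018,  0.12548048]), [np.float64(0.0019923642341969643), np.float64(0.001992364234196978)])
cap 273 [ 0.5927 -0.0968  0.0806] [592.8 -95.8] 18.7
cap 290 [ 0.4519 -0.081   0.0806] [452.7 -80.8] 19.0
green [101 187  23  28 500] [[0.6107 0.3236 0.007 ]]
green [130 191  24  29 573] [[0.6012 0.2594 0.007 ]]
green [540 245  20  58 750] [[ 0.4572 -0.6023  0.007 ]]
cap 109 [ 0.5952 -0.1003  0.0788] [593.8 -99.7] 21.6
cap 89 [ 0.4557 -0.082   0.0787] [455.8 -81.5] 22.0
```

```bash
cat >> h.py <<'E'
def go(xyz,yaw_deg,obs=None):
    """shift (cm) and turn (deg) in tool axes to bring TCP to xyz, pointing down with yaw"""
    if obs is None:
        from station import ctrl; obs=ctrl.get_obs()
    R=toolR(obs["ee_rot"]); Rt=toolR([-np.pi/2,0,np.radians(yaw_deg)])
    print("at",obs["ee_pos"].round(4),"yaw",np.degrees(obs["ee_rot"]).round(2),"->",np.round(xyz,4),"shift cm",(R.T@(np.array(xyz)-obs["ee_pos"])*100).round(2),"rot",np.degrees(Ro.from_matrix(R.T@Rt).as_rotvec()).round(1),"t",round(obs["t"],2))
E
python3 - <<'E'
from h import *; from station import optics
print(optics.get_image("wrist")["hand_eye"].round(4))
go([.50,-.09,.32],-98.6)
E
```

```text
[[-4.000e-04  9.639e-01  2.663e-01 -6.850e-02]
 [-4.000e-04 -2.663e-01  9.639e-01 -7.050e-02]
 [ 1.000e+00  2.000e-04  5.000e-04  0.000e+00]
 [ 0.000e+00  0.000e+00  0.000e+00  1.000e+00]]
at [ 0.2059 -0.5098  0.3035] yaw [-9.0060e+01  1.0000e-02 -1.5801e+02] -> [ 0.5  -0.09  0.32] shift cm [-42.99  -1.61 -27.92] rot [  0.  -59.4  -0. ] t 0.15
```

>>> carry_out(xyz=[[-43, -1.6, -27.9], [-43, -1.6, -27.9], [-43, -1.6, -27.9], [-43, -1.6, -27.9], [-43, -1.6, -27.9]], delta_rot=[[0, -59.4, 0], [0, -59.4, 0], [0, -59.4, 0], [0, -59.4, 0], [0, -59.4, 0]], grip=[0.6, 0.6, 0.6, 0.6, 0.6])

```text
t: 0.78
ee_pos: [0.386, -0.2524, 0.3137]
ee_rot: [-1.571, 0.0, -1.814]
wrist_force: [1.0, -0.5, 0.1]
gripper_width: 0.801
```

```bash
python3 - <<'E'
from h import *
go([.50,-.09,.32],-98.6)
E
```

```text
at [ 0.386  -0.2524  0.3137] yaw [ -90.      0.   -103.96] -> [ 0.5  -0.09  0.32] shift cm [-18.51  -0.63   7.14] rot [-0.  -5.4 -0. ] t 0.78
```

>>> carry_out(xyz=[[-18.5, -0.6, 7.1], [-18.5, -0.6, 7.1], [-18.5, -0.6, 7.1], [-18.5, -0.6, 7.1], [-18.5, -0.6, 7.1]], delta_rot=[[0, -5.4, 0], [0, -5.4, 0], [0, -5.4, 0], [0, -5.4, 0], [0, -5.4, 0]], grip=[0.4, 0.4, 0.4, 0.4, 0.4])

```text
t: 1.4
ee_pos: [0.4997, -0.0924, 0.3194]
ee_rot: [-1.572, -0.0, -1.725]
wrist_force: [-0.5, -0.6, 0.1]
gripper_width: 0.702
```

```bash
python3 - <<'E'
from h import *; from station import ctrl,optics
o=ctrl.get_obs(); d=optics.get_image("wrist"); print(d["fx"],d["cx"],d["cy"]); wrist("w1.npz",o,d)
print(o["ee_pos"],np.degrees(o["ee_rot"]),abs(o["joint_velocities"]).max())
cv2.imwrite("pics/w1.png",cv2.resize(d["frame"],(784,588)))
E
```

```text
289.39560411697335 279.0599523941841 209.59562701384522
[ 0.49968126 -0.09235286  0.31938159] [-9.00404550e+01 -9.73090448e-03 -9.88279055e+01] 0.04130596892282559
```

View pics/w1.png

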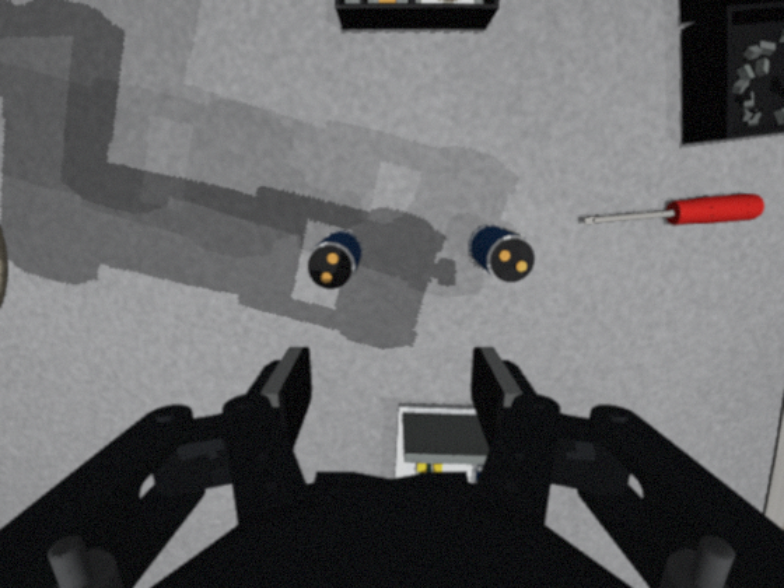

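The wrist view shows the cap tops centred at (331,265) and (511,258). The crate edge is at the top and the rack at (445,440).

```bash
python3 - <<'E'
from h import *
w=load("w1.npz");t=load("top.npz");s=load("scene.npz")
for a,b,sc in(((331,265),(432,393),(112+306/2.5,160+40/2.5)),((511,258),(442,289),(112+353/2.5,160+110/2.5))):
    a=np.array(a)/1.4;b=np.array(b)/1.4
    print("tri w+t",tri([w,t],[a,b]),"w+s",tri([w,s],[a,sc])[0].round(4),"plane w",plane(w,[a],.081)[0].round(4),"plane t",plane(t,[b],.081)[0].round(4))
v,u=np.mgrid[0:420,0:560]; P=depthpts(w,np.c_[u.ravel(),v.ravel()]); q=(P[:,2]>.074)&(P[:,2]<.09)&(P[:,1]>-.14)&(P[:,1]<-.04)&(v.ravel()<230)
for g in(q&(P[:,0]>.52)&(P[:,0]<.64),q&(P[:,0]<.52)&(P[:,0]>.4)):
    cc,r=cv2.minEnclosingCircle((P[g][:,:2]*1000).astype(np.float32)); print("cap depth",g.sum(),P[g].mean(0).round(4),np.round(cc,1),round(r,1))
go([.453,-.081,.20],-98.6)
E
```

```text
tri w+t (array([ 0.44967497, -0.08446757,  0.0531022 ]), [np.float64(0.0010361566032044058), np.float64(0.0010361566032044082)]) w+s [ 0.4555 -0.0802  0.0806] plane w [ 0.4556 -0.0801  0.081 ] plane t [ 0.452  -0.0818  0.081 ]
tri w+t (array([ 0.59097583, -0.09441135,  0.09200511]), [np.float64(0.0012078588674658242), np.float64(0.0012078588674658264)]) w+s [ 0.5944 -0.0962  0.081 ] plane w [ 0.5946 -0.0959  0.081 ] plane t [ 0.591  -0.0965  0.081 ]
cap depth 865 [ 0.5941 -0.0962  0.081 ] [593.5 -95.5] 19.7
cap depth 827 [ 0.455  -0.0804  0.0812] [455.5 -80.1] 19.0
at [ 0.4993 -0.0931  0.3194] yaw [-9.004e+01 -1.000e-02 -9.891e+01] -> [ 0.453 -0.081  0.2  ] shift cm [-0.48 11.95 -4.76] rot [ 0.  -0.3  0. ] t 1.45
```

>>> carry_out(xyz=[[-0.3, 5, -2.5], [-0.55, 10.5, -4.6], [-0.55, 14, -4.6], [-0.55, 18, -4.6], [-0.55, 20.4, -4.6]], delta_rot=[[0, 0, 0], [0, -0.3, 0], [0, -0.3, 0], [0, -0.3, 0], [0, -0.3, 0]], grip=[0.4, 0.4, 0.4, 0.4, 0.4], newtons=40)

```text
t: 2.08
ee_pos: [0.454, -0.0813, 0.1143]
ee_rot: [-1.573, 0.0, -1.724]
wrist_force: [-0.2, 0.1, 0.9]
gripper_width: 0.698
```

```bash
python3 - <<'E'
from h import *
go([.4545,-.0805,.115],-98.6)
E
```

```text
at [ 0.454  -0.0813  0.1143] yaw [-9.010e+01  2.000e-02 -9.875e+01] -> [ 0.4545 -0.0805  0.115 ] shift cm [-0.09 -0.07  0.03] rot [ 0.1 -0.2 -0. ] t 2.08
```

Close on the first capacitor.

>>> carry_out(xyz=[[-0.05, 0, 0.03], [-0.05, 0, 0.03], [-0.05, 0, 0.03], [-0.05, 0, 0.03], [-0.05, 0, 0.03]], delta_rot=[[0, 0, 0], [0, 0, 0], [0, 0, 0], [0, 0, 0], [0, 0, 0]], grip=[-0.3, -0.3, -0.3, -0.3, -0.3], newtons=40)

```text
t: 2.7
ee_pos: [0.4556, -0.0795, 0.116]
ee_rot: [-1.57, -0.0, -1.721]
wrist_force: [-0.1, 0.7, -1.1]
gripper_width: 0.46
```

```bash
python3 - <<'E'
from h import *; from station import ctrl
o=ctrl.get_obs(); print(o["gripper_width"],o["wrist_force"])
c=np.array([.567,.2235]); a=np.radians(-8.7); R=np.array([[np.cos(a),-np.sin(a)],[np.sin(a),np.cos(a)]])
for p in((28.5,96),(28.5,32),(-51,64),(-51,-64)): print(p,c+R@np.array(p)/1000)
go([.565,.15,.26],-98.7)
E
```

```text
0.4596930469508449 [-0.08339903  0.69111825 -1.09143813]
(28.5, 96) [0.60969311 0.31408448]
(28.5, 32) [0.60001242 0.25082087]
(-51, 64) [0.5262675  0.29447791]
(-51, -64) [0.50690612 0.16795069]
at [ 0.4556 -0.0795  0.116 ] yaw [-8.997e+01 -1.000e-02 -9.859e+01] -> [0.565 0.15  0.26 ] shift cm [-24.32 -14.4    7.4 ] rot [-0.   0.1  0. ] t 2.7
```

>>> carry_out(xyz=[[0, -3, 0], [0, -9, 0], [-5, -14, 2], [-10, -17, 3.5], [-15, -18.4, 5]], delta_rot=[[0, 0, 0], [0, 0, 0], [0, 0, 0], [0, 0, 0], [0, 0, 0]], grip=[-0.3, -0.3, -0.3, -0.3, -0.3])

```text
t: 3.32
ee_pos: [0.5279, 0.0627, 0.3018]
ee_rot: [-1.568, -0.0, -1.722]
wrist_force: [0.6, -0.9, -1.1]
gripper_width: 0.457
```

>>> carry_out(xyz=[[-5, 0, 1], [-9.5, 0, 1.7], [-12.3, 0, 2], [-12.3, 0, 2], [-12.3, 0, 2]], delta_rot=[[0, 0, 0], [0, 0, 0], [0, 0, 0], [0, 0, 0], [0, 0, 0]], grip=[-0.3, -0.3, -0.3, -0.3, -0.3])

```text
t: 3.95
ee_pos: [0.5653, 0.1795, 0.2996]
ee_rot: [-1.571, -0.0, -1.721]
wrist_force: [-0.6, -0.3, -1.9]
gripper_width: 0.457
```

```bash
python3 - <<'E'
from h import *; from station import ctrl,optics
o=ctrl.get_obs(); d=optics.get_image("wrist"); wrist("w2.npz",o,d)
print(o["ee_pos"],np.degrees(o["ee_rot"]),abs(o["joint_velocities"]).max(),o["gripper_width"])
cv2.imwrite("pics/w2.png",cv2.resize(d["frame"],(784,588)))
E
```

```text
[0.56528785 0.17950669 0.29955372] [-9.00266532e+01 -2.45445676e-02 -9.86005825e+01] 0.01705082937311173 0.45685360547118187
```

View pics/w2.png

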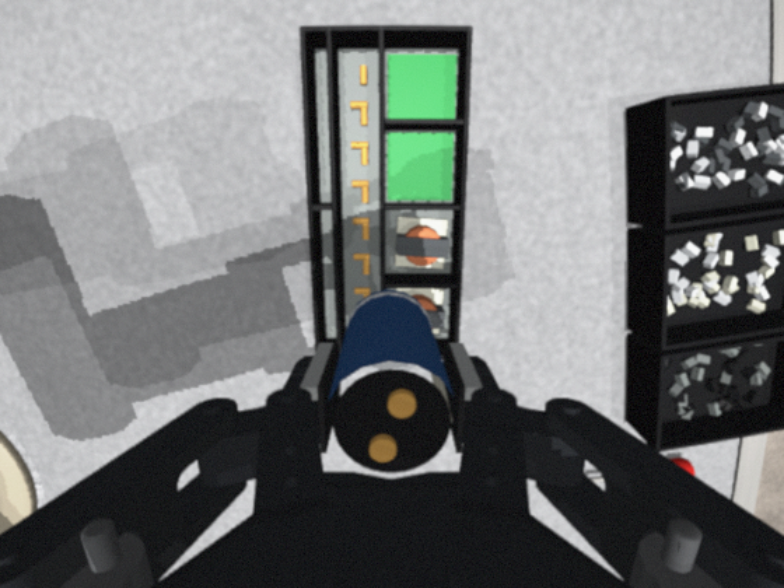

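The wrist view shows the held cap upright and the crate behind it. The crate's far-end top corners are at (302,28) and (471,27). Pad a spans (387–459, 54–120), pad b spans (386–459, 131–203), and the left slot is at column ~322.

```bash
python3 - <<'E'
from h import *
w=load("w2.npz");t=load("top.npz")
S=lambda L:[np.array(p)/1.4 for p in L]
for n,L in(("a",((388,55),(457,53),(459,119),(387,120))),("b",((386,132),(458,131),(459,201),(386,203)))):
    P=plane(w,S(L),.007); print("pad",n,P.mean(0).round(4),[np.linalg.norm(P[i]-P[(i+1)%4]).round(4) for i in range(4)])
    u=S(L); m=np.array(u); uv=np.array([[x,y] for x in np.arange(m[:,0].min()+4,m[:,0].max()-4) for y in np.arange(m[:,1].min()+4,m[:,1].max()-4)]); print(" depth z",np.median(depthpts(w,uv)[:,2]))
P=plane(w,S(((302,28),(471,27))),.045); print(P.round(4),np.linalg.norm(P[0]-P[1]))
e=P[1]-P[0]; yaw=np.arctan2(e[1],e[0]); print("yaw",np.degrees(yaw)); m=P.mean(0)[:2]; ny=np.array([-np.sin(yaw),np.cos(yaw)]); print("centre from end",m-.13*ny)
# wall-top points from depth map fit
v,u=np.mgrid[0:420,0:560]; Q=depthpts(w,np.c_[u.ravel(),v.ravel()]); k=(v.ravel()<235)&(Q[:,2]>.038)&(Q[:,2]<.052)&(Q[:,0]>.45)&(Q[:,0]<.68)&(Q[:,1]>.08)&(Q[:,1]<.4)
r=cv2.minAreaRect((Q[k][:,:2]*1000).astype(np.float32)); print("walls",k.sum(),np.median(Q[k][:,2]),r)
# triangulate corners w + t
for a,b in(((302,28),(14,187)),((471,27),(40,31))): print(tri([w,t],[np.array(a)/1.4,(80+b[0]/2.632,170+b[1]/2.632)]))
E
```

```text
pad a [0.614  0.3181 0.007 ] [np.float64(0.0562), np.float64(0.0512), np.float64(0.0605), np.float64(0.0503)]
 depth z 0.007387310864538088
pad b [0.6051 0.2544 0.007 ] [np.float64(0.0609), np.float64(0.0583), np.float64(0.0641), np.float64(0.059)]
 depth z 0.007339362945300187
[[0.5293 0.3638 0.045 ]
 [0.65   0.3461 0.045 ]] 0.12198512481760976
yaw -8.317349064170243
centre from end [0.57085159 0.22629807]
walls 5121 0.04509695674584202 ((572.060302734375, 241.8162841796875), (232.5514678955078, 126.10060119628906), 81.7436294555664)
(array([0.52629426, 0.37076676, 0.0267161 ]), [np.float64(0.0005177215455901333), np.float64(0.0005177215455901555)])
(array([0.64723669, 0.34350857, 0.04928704]), [np.float64(0.00208314893139052), np.float64(0.002083148931390497)])
```

>>> carry_out(xyz=[[-4.5, 1, 0.8], [-10, 4, 1.8], [-13.8, 8, 2.5], [-14.25, 11, 2.57], [-14.25, 12.5, 2.57]], delta_rot=[[0, 0, 0], [0, 0, 0], [0, 0, 0], [0, 0, 0], [0, 0, 0]], grip=[-0.3, -0.3, -0.3, -0.3, -0.3])

```text
t: 4.62
ee_pos: [0.612, 0.3163, 0.1729]
ee_rot: [-1.573, -0.001, -1.721]
wrist_force: [0.1, -0.5, -0.6]
gripper_width: 0.46
```

```bash
python3 - <<'E'
from h import *
go([.612,.3165,.125],-98.4)
E
```

```text
at [0.612  0.3163 0.1729] yaw [-9.013e+01 -7.000e-02 -9.862e+01] -> [0.612  0.3165 0.125 ] shift cm [-0.02  4.79  0.01] rot [ 0.1 -0.2  0.1] t 4.62
```

>>> carry_out(xyz=[[0, 2, 0], [0, 3.5, 0], [0, 4.4, 0], [0, 4.8, 0], [0, 4.9, 0]], delta_rot=[[0, 0, 0], [0, 0, 0], [0, 0, 0], [0, 0, 0], [0, 0, 0]], grip=[-0.3, -0.3, -0.3, -0.3, -0.3])

```text
t: 5.25
ee_pos: [0.6124, 0.317, 0.126]
ee_rot: [-1.57, 0.0, -1.721]
wrist_force: [-0.6, 0.5, -0.7]
gripper_width: 0.455
```

>>> carry_out(xyz=[[0, 0.1, 0], [0, 0.2, 0], [0, 0.2, 0]], delta_rot=[[0, 0, 0], [0, 0, 0], [0, 0, 0]], grip=[-0.3, -0.3, -0.3])

```text
t: 5.62
ee_pos: [0.6122, 0.3171, 0.1237]
ee_rot: [-1.571, 0.0, -1.721]
wrist_force: [-0.2, -0.2, -1.1]
gripper_width: 0.457
```

>>> carry_out(xyz=[[0, 0.1, 0], [0, 0.1, 0]], delta_rot=[[0, 0, 0], [0, 0, 0]], grip=[-0.3, -0.3])

```text
t: 5.88
ee_pos: [0.6122, 0.317, 0.1226]
ee_rot: [-1.571, -0.0, -1.721]
wrist_force: [-0.3, -0.4, -1.5]
gripper_width: 0.458
```

>>> carry_out(xyz=[[0, 0.1, 0], [0, 0.1, 0]], delta_rot=[[0, 0, 0], [0, 0, 0]], grip=[-0.3, -0.3])

```text
t: 6.12
ee_pos: [0.6122, 0.3171, 0.1222]
ee_rot: [-1.57, 0.0, -1.721]
wrist_force: [-1.4, -0.0, 3.7]
gripper_width: 0.46
```

Contact on the pad. Release and lift.

>>> carry_out(xyz=[[0, -0.05, 0], [0, -0.05, 0], [0, -0.05, 0], [0, -3, 0], [0, -9, 0]], delta_rot=[[0, 0, 0], [0, 0, 0], [0, 0, 0], [0, 0, 0], [0, 0, 0]], grip=[0.1, 0.3, 0.3, 0.3, 0.3])

```text
t: 6.75
ee_pos: [0.6116, 0.3167, 0.2101]
ee_rot: [-1.576, -0.003, -1.721]
wrist_force: [1.2, 0.4, 0.3]
gripper_width: 0.65
```

```bash
python3 - <<'E'
from h import *
go([.594,-.096,.22],-98.4)
E
```

```text
at [0.6116 0.3167 0.2101] yaw [-90.31  -0.15 -98.61] -> [ 0.594 -0.096  0.22 ] shift cm [41.07 -0.91  4.43] rot [ 0.3 -0.2  0.1] t 6.75
```

>>> carry_out(xyz=[[41.1, -0.9, 4.4], [41.1, -0.9, 4.4], [41.1, -0.9, 4.4], [41.1, -0.9, 4.4], [41.1, -0.9, 4.4]], delta_rot=[[0, 0, 0], [0, 0, 0], [0, 0, 0], [0, 0, 0], [0, 0, 0]], grip=[0.4, 0.4, 0.4, 0.4, 0.4])

```text
t: 7.38
ee_pos: [0.5984, 0.0029, 0.2187]
ee_rot: [-1.57, -0.0, -1.721]
wrist_force: [0.1, -0.0, 0.5]
gripper_width: 0.701
```

```bash
python3 - <<'E'
from h import *
go([.594,-.096,.20],-98.4)
E
```

```text
at [0.5984 0.0029 0.2187] yaw [-89.98  -0.   -98.59] -> [ 0.594 -0.096  0.2  ] shift cm [9.85 1.87 1.04] rot [-0.  -0.2  0. ] t 7.38
```

>>> carry_out(xyz=[[6, 1, 0.6], [9.85, 1.9, 1.04], [9.85, 3, 1.04], [9.85, 7, 1.04], [9.85, 10.3, 1.04]], delta_rot=[[0, 0, 0], [0, 0, 0], [0, 0, 0], [0, 0, 0], [0, 0, 0]], grip=[0.4, 0.4, 0.4, 0.4, 0.4])

```text
t: 8.0
ee_pos: [0.5941, -0.093, 0.1142]
ee_rot: [-1.571, 0.0, -1.72]
wrist_force: [-0.0, 0.5, 0.0]
gripper_width: 0.698
```

```bash
python3 - <<'E'
from h import *
go([.594,-.096,.115],-98.4)
E
```

```text
at [ 0.5941 -0.093   0.1142] yaw [-9.002e+01  2.000e-02 -9.856e+01] -> [ 0.594 -0.096  0.115] shift cm [ 0.3  -0.08  0.04] rot [ 0.  -0.2 -0. ] t 8.0
```

>>> carry_out(xyz=[[0.1, 0, 0], [0.1, 0, 0]], delta_rot=[[0, 0, 0], [0, 0, 0]], grip=[0.2, 0.2])

```text
t: 8.25
ee_pos: [0.5947, -0.0947, 0.1168]
ee_rot: [-1.569, -0.0, -1.72]
wrist_force: [0.7, -0.4, 0.3]
gripper_width: 0.597
```

>>> carry_out(xyz=[[0.1, 0.1, 0], [0.1, 0.1, 0], [0.1, 0.1, 0], [0.1, 0.1, 0], [0.1, 0.1, 0]], delta_rot=[[0, 0, 0], [0, 0, 0], [0, 0, 0], [0, 0, 0], [0, 0, 0]], grip=[-0.3, -0.3, -0.3, -0.3, -0.3], newtons=40)

```text
t: 8.88
ee_pos: [0.5946, -0.0957, 0.1166]
ee_rot: [-1.567, 0.0, -1.721]
wrist_force: [-0.3, 2.8, 6.4]
gripper_width: 0.458
```

```bash
python3 - <<'E'
from h import *
go([.603,.2535,.20],-98.4)
E
```

```text
at [ 0.5946 -0.0957  0.1166] yaw [-89.8    0.   -98.58] -> [0.603  0.2535 0.2   ] shift cm [-34.66  -8.36  -4.35] rot [-0.2 -0.2 -0. ] t 8.88
```

>>> carry_out(xyz=[[0, -3, 0], [-2, -8, -0.3], [-7, -10.4, -0.9], [-12.5, -10.4, -1.6], [-18, -10.4, -2.3]], delta_rot=[[0, 0, 0], [0, 0, 0], [0, 0, 0], [0, 0, 0], [0, 0, 0]], grip=[-0.3, -0.3, -0.3, -0.3, -0.3])

```text
t: 9.5
ee_pos: [0.598, 0.0871, 0.2201]
ee_rot: [-1.568, 0.0, -1.721]
wrist_force: [0.5, -0.2, -1.0]
gripper_width: 0.459
```

```bash
python3 - <<'E'
from h import *
go([.603,.2535,.22],-98.4)
E
```

```text
at [0.598  0.0871 0.2201] yaw [-8.986e+01  2.000e-02 -9.862e+01] -> [0.603  0.2535 0.22  ] shift cm [-1.653e+01  1.000e-02 -2.000e+00] rot [-0.1 -0.2 -0. ] t 9.5
```

>>> carry_out(xyz=[[-6, 0, -0.7], [-11.5, 0, -1.4], [-15.5, 1, -1.9], [-16.5, 3, -2], [-16.5, 5, -2]], delta_rot=[[0, 0, 0], [0, 0, 0], [0, 0, 0], [0, 0, 0], [0, 0, 0]], grip=[-0.3, -0.3, -0.3, -0.3, -0.3])

```text
t: 10.12
ee_pos: [0.6028, 0.252, 0.168]
ee_rot: [-1.57, 0.0, -1.72]
wrist_force: [0.1, -1.2, -1.5]
gripper_width: 0.456
```

```bash
python3 - <<'E'
from h import *; from station import ctrl,optics
go([.603,.2535,.124],-98.4)
o=ctrl.get_obs(); d=optics.get_image("wrist"); wrist("w3.npz",o,d); cv2.imwrite("pics/w3.png",cv2.resize(d["frame"],(784,588)))
E
```

```text
at [0.6028 0.252  0.168 ] yaw [-89.97   0.   -98.53] -> [0.603  0.2535 0.124 ] shift cm [-0.15  4.4  -0.  ] rot [-0.  -0.1 -0. ] t 10.12
```

View pics/w3.png

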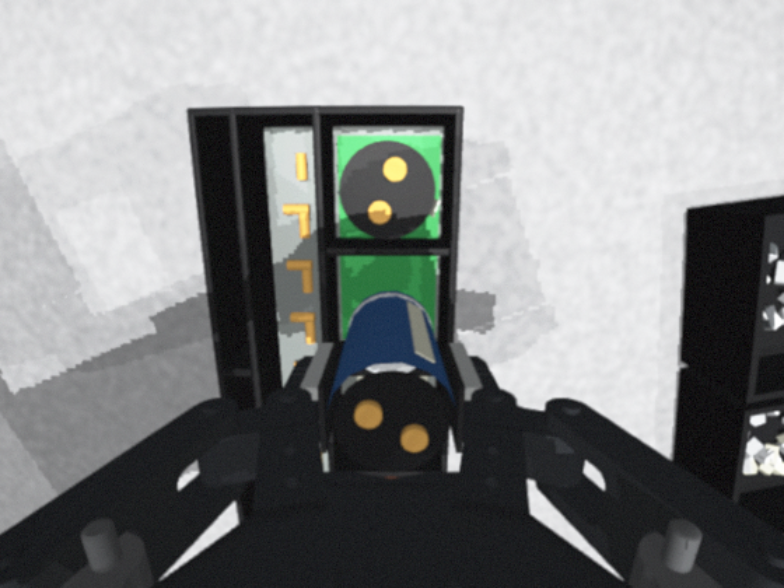

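Cap a stands upright, centred on its pad, with its top at (388,190). The held cap lines up with pad b's columns 340–438. Descend.

>>> carry_out(xyz=[[-0.1, 2, 0], [-0.1, 3.4, 0], [-0.1, 4.1, 0], [-0.1, 4.3, 0], [-0.1, 4.3, 0]], delta_rot=[[0, 0, 0], [0, 0, 0], [0, 0, 0], [0, 0, 0], [0, 0, 0]], grip=[-0.3, -0.3, -0.3, -0.3, -0.3])

```text
t: 10.8
ee_pos: [0.6033, 0.2525, 0.1259]
ee_rot: [-1.57, 0.0, -1.721]
wrist_force: [0.1, 0.2, -1.0]
gripper_width: 0.457
```

>>> carry_out(xyz=[[0, 0.1, 0], [0, 0.1, 0]], delta_rot=[[0, 0, 0], [0, 0, 0]], grip=[-0.3, -0.3])

```text
t: 11.05
ee_pos: [0.6032, 0.2525, 0.1247]
ee_rot: [-1.57, 0.0, -1.721]
wrist_force: [-0.5, -0.1, -1.1]
gripper_width: 0.46
```

>>> carry_out(xyz=[[0, 0.1, 0], [0, 0.1, 0]], delta_rot=[[0, 0, 0], [0, 0, 0]], grip=[-0.3, -0.3])

```text
t: 11.3
ee_pos: [0.6032, 0.2526, 0.1237]
ee_rot: [-1.57, 0.0, -1.721]
wrist_force: [-0.1, -0.1, 1.0]
gripper_width: 0.457
```

>>> carry_out(xyz=[[0, 0.1, 0], [0, 0.1, 0]], delta_rot=[[0, 0, 0], [0, 0, 0]], grip=[-0.3, -0.3])

```text
t: 11.55
ee_pos: [0.6032, 0.2527, 0.1236]
ee_rot: [-1.57, 0.0, -1.721]
wrist_force: [-3.1, -0.2, 7.2]
gripper_width: 0.457
```

Contact. Release, lift.

>>> carry_out(xyz=[[0, -0.05, 0], [0, -0.05, 0], [0, -0.05, 0], [0, -3, 0], [0, -9, 0]], delta_rot=[[0, 0, 0], [0, 0, 0], [0, 0, 0], [0, 0, 0], [0, 0, 0]], grip=[0.1, 0.3, 0.3, 0.3, 0.1])

```text
t: 12.18
ee_pos: [0.6025, 0.2523, 0.211]
ee_rot: [-1.576, -0.002, -1.721]
wrist_force: [1.1, -0.5, 1.1]
gripper_width: 0.55
```

```bash
python3 - <<'E'
from h import *
go([.49,-.34,.33],-100)
go([.49,-.24,.33],-100)
E
```

```text
at [0.6025 0.2523 0.211 ] yaw [-90.32  -0.12 -98.6 ] -> [ 0.49 -0.34  0.33] shift cm [ 60.27 -11.76  -2.32] rot [0.3 1.4 0.1] t 12.18
at [0.6025 0.2523 0.211 ] yaw [-90.32  -0.12 -98.6 ] -> [ 0.49 -0.24  0.33] shift cm [ 50.38 -11.77  -3.82] rot [0.3 1.4 0.1] t 12.18
```

```bash
python3 - <<'E'
from h import *
go([.495,-.39,.34],-100)
E
```

```text
at [0.6025 0.2523 0.211 ] yaw [-90.32  -0.12 -98.6 ] -> [ 0.495 -0.39   0.34 ] shift cm [ 65.14 -12.76  -1.09] rot [0.3 1.4 0.1] t 12.18
```

>>> carry_out(xyz=[[65, -13, -1.1], [65, -13, -1.1], [65, -13, -1.1], [65, -13, -1.1], [65, -13, -1.1]], delta_rot=[[0, 1.4, 0], [0, 1.4, 0], [0, 1.4, 0], [0, 1.4, 0], [0, 1.4, 0]], grip=[0, 0, 0, 0, 0])

```text
t: 12.8
ee_pos: [0.5516, -0.0515, 0.2742]
ee_rot: [-1.571, -0.0, -1.745]
wrist_force: [1.0, -1.2, 0.1]
gripper_width: 0.502
```

```bash
python3 - <<'E'
from h import *
go([.495,-.39,.34],-100)
E
```

```text
at [ 0.5516 -0.0515  0.2742] yaw [-89.99  -0.   -99.99] -> [ 0.495 -0.39   0.34 ] shift cm [34.32 -6.58  0.3 ] rot [-0.  0.  0.] t 12.8
```

>>> carry_out(xyz=[[34.3, -6.6, 0.3], [34.3, -6.6, 0.3], [34.3, -6.6, 0.3], [34.3, -6.6, 0.3], [34.3, -6.6, 0.3]], delta_rot=[[0, 0, 0], [0, 0, 0], [0, 0, 0], [0, 0, 0], [0, 0, 0]], grip=[0, 0, 0, 0, 0])

```text
t: 13.42
ee_pos: [0.5009, -0.3542, 0.3332]
ee_rot: [-1.571, 0.0, -1.745]
wrist_force: [1.1, 0.1, 0.1]
gripper_width: 0.503
```

>>> carry_out(xyz=[[3, 0, 0], [3, 0, 0], [3, 0, 0], [3, 0, 0]], delta_rot=[[0, 0, 0], [0, 0, 0], [0, 0, 0], [0, 0, 0]], grip=[0, 0, 0, 0])

```text
t: 13.92
ee_pos: [0.4968, -0.3807, 0.333]
ee_rot: [-1.571, 0.0, -1.744]
wrist_force: [0.4, 0.1, 0.8]
gripper_width: 0.504
```

```bash
python3 - <<'E'
from h import *; from station import ctrl,optics
o=ctrl.get_obs(); d=optics.get_image("wrist"); wrist("w4.npz",o,d); cv2.imwrite("pics/w4.png",cv2.resize(d["frame"],(784,588)))
print(o["ee_pos"],np.degrees(o["ee_rot"]),abs(o["joint_velocities"]).max(),o["wrist_force"],o["t"])
d=optics.get_image("top"); np.savez("top2.npz",f=d["frame"],z=d["z_map"],**{k:d[k] for k in("fx","fy","cx","cy","k1","rvec","tvec")})
E
```

```text
[ 0.49681118 -0.38065185  0.33300464] [-8.99954907e+01  6.29863681e-03 -9.99095198e+01] 0.003818835998670768 [0.39053435 0.12444654 0.76931152] 13.925
```

View pics/w4.png

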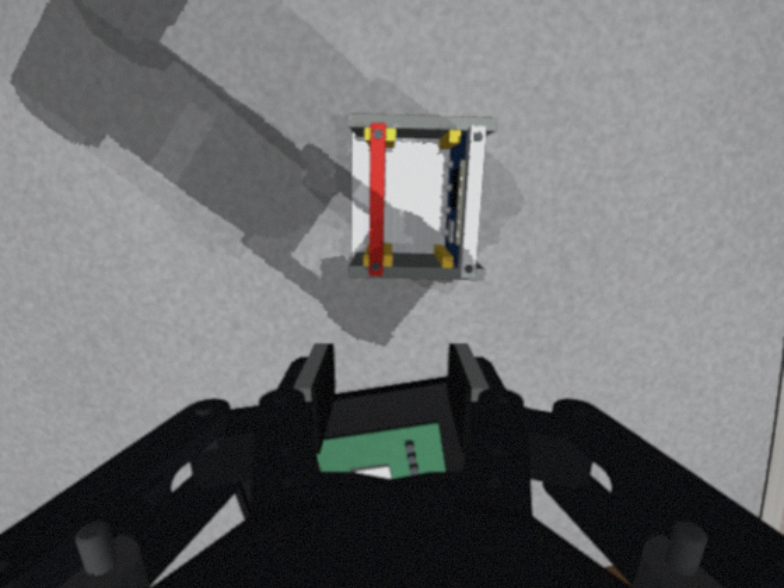

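The wrist view shows the red rail from (378,124) to (376,275). The spare board's aluminium rail is at columns 465–483, well clear.

```bash
python3 - <<'E'
from h import *
w=load("w4.npz");t=load("top.npz")
im=w["f"].astype(int); q=(im[...,2]>110)&(im[...,1]<60)&(im[...,0]<60); n,l,st,ce=cv2.connectedComponentsWithStats(q.astype(np.uint8)); i=1+st[1:,4].argmax(); print(st[i],ce[i])
ys,xs=np.nonzero(l==i); P=plane(w,np.c_[xs,ys],.13); D=depthpts(w,np.c_[xs,ys]); print("depth z",np.percentile(D[:,2],[10,50,90]))
r=cv2.minAreaRect((P[:,:2]*1000).astype(np.float32)); print(r)
c=P.mean(0); vx=np.linalg.svd(P[:,:2]-c[:2])[2][0]; print("centre",c,"dir yaw",np.degrees(np.arctan2(-vx[0],vx[1])))
for a,b in(((378,124),(153,243)),((376,275),(362,278))): print(plane(w,[np.array(a)/1.4],.13)[0].round(4),tri([w,t],[np.array(a)/1.4,(380+b[0]/3.846,190+b[1]/3.846)]))
tc=tri([w,t],[ce[i],(380+257.5/3.846,190+260.5/3.846)]); print("centre tri",tc)
go([c[0],c[1],.24],-100)
# caps after release, from top2
u=load("top2.npz"); v,x=np.mgrid[0:420,0:560]; Q=depthpts(u,np.c_[x.ravel(),v.ravel()]); k=(Q[:,2]>.075)&(Q[:,2]<.1)&(Q[:,1]>.15)&(Q[:,0]>.5)&(Q[:,0]<.7)
for g in(k&(Q[:,1]>.285),k&(Q[:,1]<.285)): print("cap",g.sum(),Q[g].mean(0).round(4),Q[g][:,2].std().round(4))
E
```

```text
[263 123  11  58 460] [268.56956522 153.30869565]
depth z [0.12958634 0.13041514 0.13130025]
((496.7426452636719, -332.1192932128906), (52.743350982666016, 9.282772064208984), 77.21764373779297)
centre [ 0.49625227 -0.33322575  0.13      ] dir yaw 168.2422533256847
[ 0.5078 -0.2773  0.13  ] (array([ 0.50584386, -0.27671864,  0.12718779]), [np.float64(0.0019308718412664946), np.float64(0.0019308718412663327)])
[ 0.4888 -0.3736  0.13  ] (array([ 0.48799239, -0.37278099,  0.1338591 ]), [np.float64(0.0011340050444780916), np.float64(0.0011340050444780816)])
centre tri (array([ 0.49450699, -0.33470233,  0.10621155]), [np.float64(0.0006321807475756096), np.float64(0.0006321807475756147)])
at [ 0.4967 -0.3809  0.333 ] yaw [-89.99  -0.   -99.92] -> [ 0.4963 -0.3332  0.24  ] shift cm [-4.69  9.3  -0.87] rot [-0.   0.1  0. ] t 14.03
cap 314 [0.6095 0.3128 0.0863] 0.0033
cap 309 [0.6012 0.2481 0.0869] 0.0029
```

```bash
python3 - <<'E'
from h import *
for f,lo in(("w4.npz",50),("top.npz",80)):
    w=load(f); im=w["f"].astype(int); q=(im[...,2]>lo)&(im[...,2]>2.2*im[...,1])&(im[...,2]>2.2*im[...,0]); n,l,st,ce=cv2.connectedComponentsWithStats(q.astype(np.uint8))
    for i in range(1,n):
        if st[i,4]<150: continue
        ys,xs=np.nonzero(l==i); P=plane(w,np.c_[xs,ys],.13); c=P.mean(0); vx=np.linalg.svd(P[:,:2]-c[:2])[2][0]; vx*=np.sign(vx[1])
        print(f,st[i],ce[i],"centre",c.round(4),"yaw",np.degrees(np.arctan2(-vx[0],vx[1])).round(2),cv2.minAreaRect((P[:,:2]*1000).astype(np.float32)))
go([.4975,-.3255,.24],-101.4)
E
```

```text
w4.npz [264  88  12 109 959] [268.86339937 141.77476538] centre [ 0.4983 -0.3234  0.13  ] yaw -11.28 ((498.45794677734375, -325.0186767578125), (98.31880950927734, 9.87038516998291), 79.38788604736328)
top.npz [304  85  12  40 427] [309.55503513 104.31381733] centre [ 0.7722 -0.0833  0.13  ] yaw 86.1 ((771.9989013671875, -83.1571273803711), (19.803049087524414, 72.42957305908203), 89.06375122070312)
top.npz [419 251  55  14 282] [447.05319149 257.58865248] centre [ 0.4956 -0.3251  0.13  ] yaw -10.61 ((496.3518371582031, -323.4955139160156), (100.51164245605469, 12.260244369506836), 79.99462890625)
at [ 0.4967 -0.3809  0.333 ] yaw [-89.99  -0.   -99.92] -> [ 0.4975 -0.3255  0.24  ] shift cm [-5.47  9.3  -0.88] rot [-0.   1.5  0. ] t 14.03
```

>>> carry_out(xyz=[[-3, 4, -0.5], [-5.5, 8, -0.85], [-5.5, 9.8, -0.85], [-5.5, 9.8, -0.85]], delta_rot=[[0, 1.3, 0], [0, 1.3, 0], [0, 1.3, 0], [0, 1.3, 0]], grip=[0, 0, 0, 0])

```text
t: 14.52
ee_pos: [0.4976, -0.3254, 0.234]
ee_rot: [-1.573, 0.001, -1.767]
wrist_force: [0.0, -0.4, -0.2]
gripper_width: 0.502
```

```bash
python3 - <<'E'
from h import *; from station import ctrl,optics
go([.498,-.325,.183],-101.2)
o=ctrl.get_obs(); d=optics.get_image("wrist"); wrist("w5.npz",o,d); cv2.imwrite("pics/w5.png",cv2.resize(d["frame"][40:420,80:480],(800,760))[:600])
E
```

```text
at [ 0.4976 -0.3254  0.234 ] yaw [-9.0110e+01  7.0000e-02 -1.0124e+02] -> [ 0.498 -0.325  0.183] shift cm [-0.04  5.1   0.04] rot [ 0.1 -0.  -0.1] t 14.53
```

View pics/w5.png

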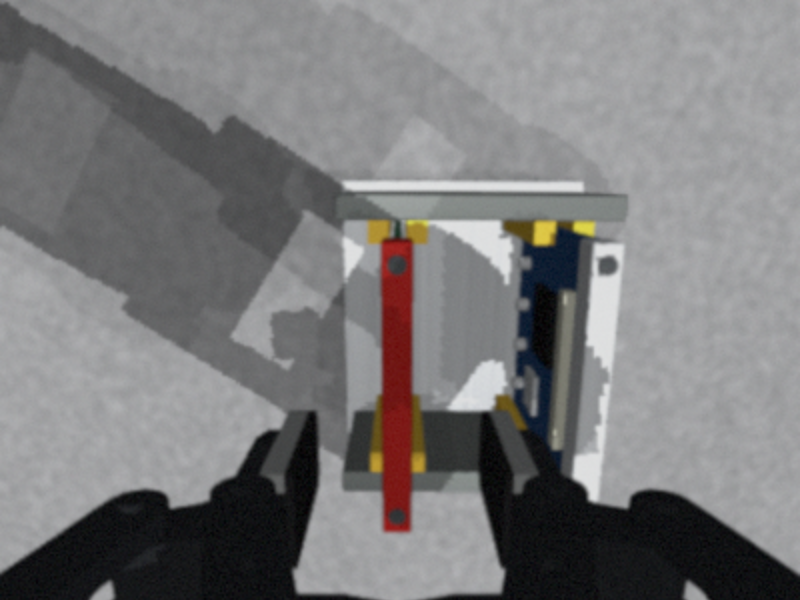

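The rail runs vertically at column 397 of the crop, which is the image centre, with the fingers even on both sides and clear of the spare rail. Descend and grip.

>>> carry_out(xyz=[[0, 2, 0], [0, 4, 0], [0, 5, 0], [0, 5.1, 0]], delta_rot=[[0, 0, 0], [0, 0, 0], [0, 0, 0], [0, 0, 0]], grip=[0, 0, 0, 0])

```text
t: 15.08
ee_pos: [0.4977, -0.3264, 0.1841]
ee_rot: [-1.57, -0.0, -1.768]
wrist_force: [-0.3, -0.4, -0.0]
gripper_width: 0.502
```

>>> carry_out(xyz=[[0, 0, 0], [0, 0, 0], [0, 0, 0], [0, 0, 0], [0, 0, 0]], delta_rot=[[0, 0, 0], [0, 0, 0], [0, 0, 0], [0, 0, 0], [0, 0, 0]], grip=[-0.4, -0.7, -0.9, -1, -1], newtons=50)

```text
t: 15.7
ee_pos: [0.4977, -0.3264, 0.1846]
ee_rot: [-1.57, -0.001, -1.768]
wrist_force: [-1.8, -0.2, 5.2]
gripper_width: 0.105
```

>>> carry_out(xyz=[[0, -1, 0], [0, -3, 0], [0, -5.5, 0], [0, -8.5, 0], [0, -11.5, 0]], delta_rot=[[0, 0, 0], [0, 0, 0], [0, 0, 0], [0, 0, 0], [0, 0, 0]], grip=[-1, -1, -1, -1, -1])

```text
t: 16.32
ee_pos: [0.4974, -0.326, 0.3]
ee_rot: [-1.571, 0.0, -1.768]
wrist_force: [0.5, -0.1, -0.9]
gripper_width: 0.099
```

```bash
python3 - <<'E'
from h import *
c=np.array([.5708,.2263]); a=np.radians(-8.4); R=np.array([[np.cos(a),-np.sin(a)],[np.sin(a),np.cos(a)]])
for p in((-51,64),(-51,-64)): print(p,c+R@np.array(p)/1000)
go([.53,.05,.30],-98.5)
E
```

```text
(-51, 64) [0.52969642 0.29706366]
(-51, -64) [0.5109978  0.17043681]
at [ 0.4974 -0.326   0.3   ] yaw [-9.002e+01  2.000e-02 -1.013e+02] -> [0.53 0.05 0.3 ] shift cm [-3.751e+01  1.000e-02 -4.170e+00] rot [ 0.  -2.8 -0. ] t 16.32
```

>>> carry_out(xyz=[[-2.5, 0, -0.5], [-7.5, 0, -1.4], [-13, 0, -2.4], [-18.5, 0, -3.4], [-24, 0, -4.4]], delta_rot=[[0, 0, 0], [0, -1, 0], [0, -2, 0], [0, -2.9, 0], [0, -2.9, 0]], grip=[-1, -1, -1, -1, -1])

```text
t: 16.95
ee_pos: [0.5011, -0.0805, 0.2992]
ee_rot: [-1.571, 0.0, -1.717]
wrist_force: [0.2, 0.5, -0.7]
gripper_width: 0.101
```

```bash
python3 - <<'E'
from h import *
go([.505,.129,.30],-98.4)
E
```

```text
at [ 0.5011 -0.0805  0.2992] yaw [-8.999e+01  1.000e-02 -9.840e+01] -> [0.505 0.129 0.3  ] shift cm [-20.78  -0.08  -2.67] rot [-0.  0. -0.] t 16.95
```

>>> carry_out(xyz=[[-6, 0, -0.8], [-12, 0, -1.5], [-17.5, 0, -2.2], [-20, 0, -2.6], [-20.8, 0, -2.7]], delta_rot=[[0, 0, 0], [0, 0, 0], [0, 0, 0], [0, 0, 0], [0, 0, 0]], grip=[-1, -1, -1, -1, -1])

```text
t: 17.58
ee_pos: [0.5048, 0.1287, 0.299]
ee_rot: [-1.571, 0.0, -1.715]
wrist_force: [1.5, -0.6, -1.1]
gripper_width: 0.102
```

>>> carry_out(xyz=[[0, 0, 0], [0, 0, 0], [0, 0, 0]], delta_rot=[[0, 0, 0], [0, 0, 0], [0, 0, 0]], grip=[-1, -1, -1])

```text
t: 17.95
ee_pos: [0.5052, 0.1266, 0.2988]
ee_rot: [-1.571, -0.0, -1.719]
wrist_force: [0.4, 0.8, -1.6]
gripper_width: 0.098
```

```bash
python3 - <<'E'
from h import *; from station import ctrl,optics
o=ctrl.get_obs(); d=optics.get_image("wrist"); wrist("w6.npz",o,d)
print(o["ee_pos"],np.degrees(o["ee_rot"]),o["wrist_force"],o["t"])
cv2.imwrite("pics/w6.png",cv2.resize(d["frame"][0:300,160:560],(800,600),interpolation=cv2.INTER_CUBIC))
E
```

```text
[0.50523327 0.12655711 0.29883221] [-9.00013127e+01 -4.94419893e-03 -9.84767035e+01] [ 0.36204267  0.77492455 -1.57257179] 17.95
```

View pics/w6.png

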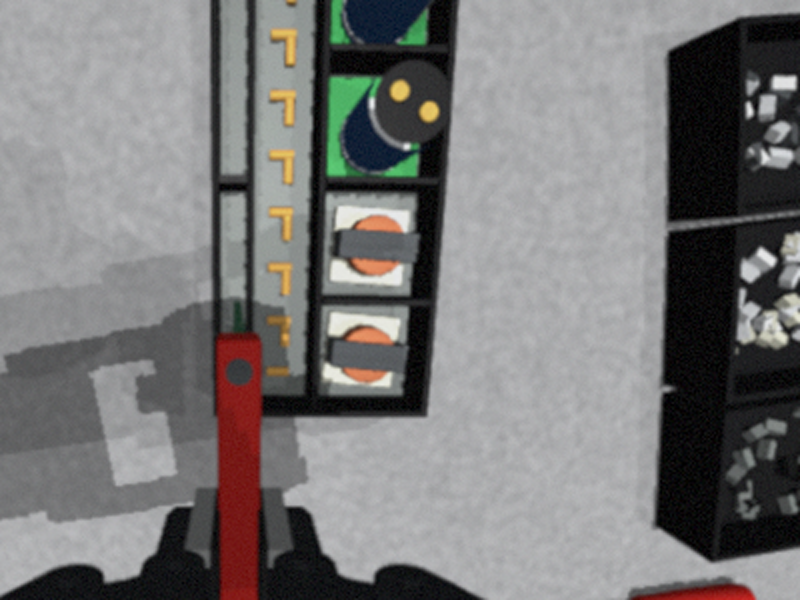

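The rail is on column 239, the image centre line. The left slot lies beyond the divider at row 183 and spans columns ~219–247. Next I'll extract its floor edges numerically.

```bash
python3 - <<'E'
from h import *
w=load("w6.npz"); g=cv2.cvtColor(w["f"],cv2.COLOR_BGR2GRAY).astype(float)
L=[];Rr=[]
for r in list(range(6,84,3))+list(range(100,140,4)):
    p=g[r,262:290]; x=np.arange(262,290)
    mid=p[10:14].mean() if False else np.median(p[6:18]); h=(mid+25)/2
    b=p>h; j=14
    while j>0 and not b[j]: j-=1
    i=j
    while i>0 and b[i]: i-=1
    k=j
    while k<27 and b[k]: k+=1
    le=x[i]+(h-p[i])/(p[i+1]-p[i]); re=x[k-1]+(p[k-1]-h)/(p[k-1]-p[k])
    A=plane(w,[(le,r),(re,r)],.004); L.append(A[0]);Rr.append(A[1])
    if r%9==0: print(r,round(le,2),round(re,2),mid,"width mm",(np.linalg.norm(A[0]-A[1])*1000).round(2),A.mean(0).round(4))
L=np.array(L);Rr=np.array(Rr); wd=np.linalg.norm(L-Rr,axis=1); ok=abs(wd-.015)<.0035; print(ok.sum(),"median width",np.median(wd[ok]))
C=(L+Rr)[ok]/2; s=np.polyfit(C[:,1],C[:,0],1); res=C[:,0]-np.polyval(s,C[:,1]); print("yaw",-np.degrees(np.arctan(s[0])),"x at y=.297",np.polyval(s,.297),"rms",res.std(), "x at y=.17",np.polyval(s,.17))
# divider at row 183 crop
dv=plane(w,[((160+233/2),183/2)],.045); print("divider",dv)
E
```

```text
9 269.43 283.54 140.0 width mm 15.89 [0.533  0.3259 0.004 ]
18 269.73 282.92 146.0 width mm 14.93 [0.5315 0.3167 0.004 ]
27 269.68 282.91 141.5 width mm 15.06 [0.53   0.3074 0.004 ]
36 269.5 283.52 144.0 width mm 16.04 [0.5289 0.2979 0.004 ]
45 269.6 283.45 149.5 width mm 15.94 [0.5275 0.2884 0.004 ]
54 269.8 282.72 153.0 width mm 14.96 [0.5257 0.2789 0.004 ]
63 269.79 282.74 149.5 width mm 15.08 [0.5243 0.2692 0.004 ]
72 269.67 283.26 149.5 width mm 15.92 [0.523  0.2595 0.004 ]
81 269.77 282.75 157.5 width mm 15.3 [0.5213 0.2496 0.004 ]
108 269.71 282.71 153.5 width mm 15.61 [0.5167 0.2194 0.004 ]
36 median width 0.015430246592343627
yaw -8.805473596575801 x at y=.297 0.5285892708719979 rms 0.00014196390874412527 x at y=.17 0.5089162085757606
divider [[0.51942895 0.23297769 0.045     ]]
```

>>> carry_out(xyz=[[-4, 0, 0], [-9, 1, -0.1], [-14, 3, -0.15], [-16.5, 5, -0.19], [-17.15, 6, -0.19]], delta_rot=[[0, -0.35, 0], [0, -0.35, 0], [0, -0.35, 0], [0, -0.35, 0], [0, -0.35, 0]], grip=[-1, -1, -1, -1, -1])

```text
t: 18.62
ee_pos: [0.5281, 0.2982, 0.2374]
ee_rot: [-1.572, -0.001, -1.71]
wrist_force: [-0.4, -0.6, -0.7]
gripper_width: 0.107
```

>>> carry_out(xyz=[[0, 0, 0], [0, 0, 0]], delta_rot=[[0, 0, 0], [0, 0, 0]], grip=[-1, -1])

```text
t: 18.88
ee_pos: [0.5286, 0.2964, 0.2398]
ee_rot: [-1.57, 0.0, -1.712]
wrist_force: [-1.0, 0.3, -0.6]
gripper_width: 0.101
```

```bash
python3 - <<'E'
from h import *; from station import ctrl,optics
o=ctrl.get_obs(); d=optics.get_image("wrist"); wrist("w7.npz",o,d)
go([.5286,.2965,.22],-98.8)
s=optics.get_image("scene"); a=cv2.resize(s["frame"][120:270,270:420],(400,400),interpolation=cv2.INTER_CUBIC); b=cv2.resize(d["frame"][80:280,180:380],(400,400),interpolation=cv2.INTER_CUBIC)
cv2.imwrite("pics/w7.png",np.hstack([a,b]))
E
```

```text
at [0.5286 0.2965 0.2399] yaw [-8.991e+01  3.000e-02 -9.812e+01] -> [0.5286 0.2965 0.22  ] shift cm [-0.    1.99 -0.01] rot [-0.1  0.7 -0. ] t 18.93
```

View pics/w7.png

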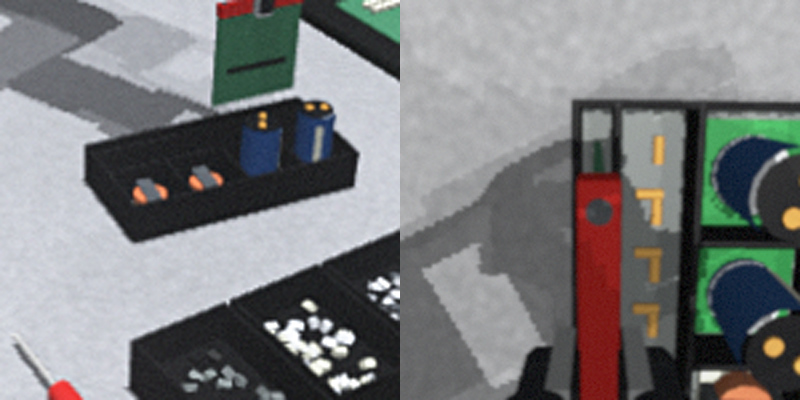

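Left tile: both caps stand upright on their pads and the board hangs plumb over the left slot. Right tile: the plate at (598,155) is centred in the slot's columns 583–611. I'll correct the yaw by 0.7° and lower it.

>>> carry_out(xyz=[[0, 0.5, 0], [0, 1.2, 0], [0, 2.2, 0], [0, 3.2, 0], [0, 3.2, 0]], delta_rot=[[0, 0.7, 0], [0, 0.7, 0], [0, 0.7, 0], [0, 0.7, 0], [0, 0.7, 0]], grip=[-1, -1, -1, -1, -1])

```text
t: 19.6
ee_pos: [0.5279, 0.2973, 0.2056]
ee_rot: [-1.573, -0.001, -1.723]
wrist_force: [0.3, 0.5, -1.3]
gripper_width: 0.102
```

>>> carry_out(xyz=[[0, 0.8, 0], [0, 1.5, 0], [0, 2.1, 0], [0, 2.3, 0], [0, 2.3, 0]], delta_rot=[[0, 0, 0], [0, 0, 0], [0, 0, 0], [0, 0, 0], [0, 0, 0]], grip=[-1, -1, -1, -1, -1])

```text
t: 20.23
ee_pos: [0.5283, 0.2974, 0.1838]
ee_rot: [-1.571, -0.0, -1.723]
wrist_force: [0.5, 0.4, -1.5]
gripper_width: 0.103
```

>>> carry_out(xyz=[[0, 0.15, 0], [0, 0.15, 0], [0, 0.15, 0]], delta_rot=[[0, 0, 0], [0, 0, 0], [0, 0, 0]], grip=[-1, -1, -1])

```text
t: 20.6
ee_pos: [0.5283, 0.2974, 0.1824]
ee_rot: [-1.571, 0.0, -1.723]
wrist_force: [-0.5, 0.1, -1.3]
gripper_width: 0.101
```

>>> carry_out(xyz=[[0, 0.15, 0], [0, 0.25, 0], [0, 0.25, 0]], delta_rot=[[0, 0, 0], [0, 0, 0], [0, 0, 0]], grip=[-1, -1, -1])

```text
t: 20.98
ee_pos: [0.5282, 0.2974, 0.1797]
ee_rot: [-1.571, -0.0, -1.723]
wrist_force: [-0.2, -0.5, -1.6]
gripper_width: 0.106
```

>>> carry_out(xyz=[[0, 0.1, 0], [0, 0.1, 0]], delta_rot=[[0, 0, 0], [0, 0, 0]], grip=[-1, -1])

```text
t: 21.22
ee_pos: [0.5282, 0.2974, 0.1787]
ee_rot: [-1.571, -0.0, -1.723]
wrist_force: [-0.4, 0.2, -0.9]
gripper_width: 0.099
```

>>> carry_out(xyz=[[0, 0.1, 0], [0, 0.1, 0]], delta_rot=[[0, 0, 0], [0, 0, 0]], grip=[-1, -1])

```text
t: 21.48
ee_pos: [0.5285, 0.2974, 0.1786]
ee_rot: [-1.569, 0.001, -1.723]
wrist_force: [-0.5, -0.5, 4.0]
gripper_width: 0.104
```

>>> carry_out(xyz=[[0, 0.1, 0], [0, 0.1, 0]], delta_rot=[[0, 0, 0], [0, 0, 0]], grip=[-1, -1])

```text
t: 21.72
ee_pos: [0.5287, 0.2974, 0.1786]
ee_rot: [-1.568, 0.001, -1.723]
wrist_force: [-1.6, -1.0, 11.5]
gripper_width: 0.098
```

The board touched the floor at TCP z 0.1786, exactly the expected height. Before releasing, I'll ease it towards the near wall so it can't topple.

>>> carry_out(xyz=[[0, -0.2, 0], [0, -0.2, -0.1], [0, -0.2, -0.2], [0, -0.2, -0.2]], delta_rot=[[0, 0, 0], [0, 0, 0], [0, 0, 0], [0, 0, 0]], grip=[-1, -1, -1, -1])

```text
t: 22.22
ee_pos: [0.5263, 0.2977, 0.1787]
ee_rot: [-1.571, -0.0, -1.723]
wrist_force: [0.6, -0.2, 1.1]
gripper_width: 0.1
```

>>> carry_out(xyz=[[0, 0, -0.1], [0, 0, -0.2], [0, 0, -0.2]], delta_rot=[[0, 0, 0], [0, 0, 0], [0, 0, 0]], grip=[-1, -1, -1])

```text
t: 22.6
ee_pos: [0.5241, 0.298, 0.1787]
ee_rot: [-1.571, -0.0, -1.723]
wrist_force: [0.5, 0.2, -1.9]
gripper_width: 0.102
```

>>> carry_out(xyz=[[0, 0, -0.1], [0, 0, -0.15], [0, 0, -0.15]], delta_rot=[[0, 0, 0], [0, 0, 0], [0, 0, 0]], grip=[-1, -1, -1])

```text
t: 22.98
ee_pos: [0.5227, 0.2983, 0.1788]
ee_rot: [-1.571, -0.0, -1.723]
wrist_force: [-0.1, -0.5, -1.4]
gripper_width: 0.102
```

>>> carry_out(xyz=[[0, 0, -0.05], [0, 0, -0.1], [0, 0, -0.1]], delta_rot=[[0, 0, 0], [0, 0, 0], [0, 0, 0]], grip=[-1, -1, -1])

```text
t: 23.35
ee_pos: [0.5219, 0.2984, 0.1788]
ee_rot: [-1.571, 0.0, -1.723]
wrist_force: [-0.3, -0.1, -1.3]
gripper_width: 0.109
```

>>> carry_out(xyz=[[0, 0, -0.1], [0, 0, -0.1]], delta_rot=[[0, 0, 0], [0, 0, 0]], grip=[-1, -1])

```text
t: 23.6
ee_pos: [0.5212, 0.2985, 0.1789]
ee_rot: [-1.57, 0.0, -1.723]
wrist_force: [2.4, -0.7, -3.0]
gripper_width: 0.105
```

>>> carry_out(xyz=[[0, 0, -0.1], [0, 0, -0.1]], delta_rot=[[0, 0, 0], [0, 0, 0]], grip=[-1, -1])

```text
t: 23.85
ee_pos: [0.5203, 0.2986, 0.1789]
ee_rot: [-1.569, 0.0, -1.723]
wrist_force: [5.7, -1.4, -4.0]
gripper_width: 0.103
```

The plate meets the near wall at 0.521 with a few N of side force. Lean it 3.5° about the wall top, then release.

>>> carry_out(xyz=[[0, 0, -0.1], [0, 0.01, -0.3], [0, 0.02, -0.5], [0, 0.02, -0.7], [0, 0.02, -0.7]], delta_rot=[[0.9, 0, 0], [1.8, 0, 0], [2.7, 0, 0], [3.5, 0, 0], [3.5, 0, 0]], grip=[-1, -1, -1, -1, -1])

```text
t: 24.48
ee_pos: [0.5128, 0.2998, 0.1787]
ee_rot: [-1.509, -0.0, -1.723]
wrist_force: [4.0, -2.3, -2.8]
gripper_width: 0.102
```

>>> carry_out(xyz=[[0, 0.1, 0.03], [0, 0.1, 0.03]], delta_rot=[[0, 0, 0], [0, 0, 0]], grip=[-1, -1])

```text
t: 24.72
ee_pos: [0.5134, 0.2998, 0.1783]
ee_rot: [-1.509, 0.0, -1.723]
wrist_force: [1.5, -1.4, 4.6]
gripper_width: 0.104
```

>>> carry_out(xyz=[[0, 0, 0], [0, 0, 0], [0, 0, 0], [0, 0, 0], [0, 0, 0]], delta_rot=[[0, 0, 0], [0, 0, 0], [0, 0, 0], [0, 0, 0], [0, 0, 0]], grip=[-0.85, -0.75, -0.65, -0.5, -0.4], newtons=20)

```text
t: 25.35
ee_pos: [0.5131, 0.2998, 0.1774]
ee_rot: [-1.51, -0.0, -1.723]
wrist_force: [-0.1, 0.4, -0.3]
gripper_width: 0.298
```

```bash
python3 - <<'E'
from h import *; from station import ctrl,optics
o=ctrl.get_obs(); print(o["gripper_width"],o["wrist_force"],o["ee_pos"],np.degrees(o["ee_rot"]),o["t"]); d=optics.get_image("wrist")
s=optics.get_image("scene"); a=cv2.resize(s["frame"][110:250,290:430],(400,400),interpolation=cv2.INTER_CUBIC); b=cv2.resize(d["frame"][110:310,180:380],(400,400),interpolation=cv2.INTER_CUBIC)
cv2.imwrite("pics/w8.png",np.hstack([a,b]))
E
```

```text
0.2981438402085729 [-0.12041372  0.37090668 -0.30833961] [0.5131394  0.29977588 0.17744422] [-8.65326703e+01 -6.31854413e-03 -9.87434128e+01] 25.35
```

View pics/w8.png

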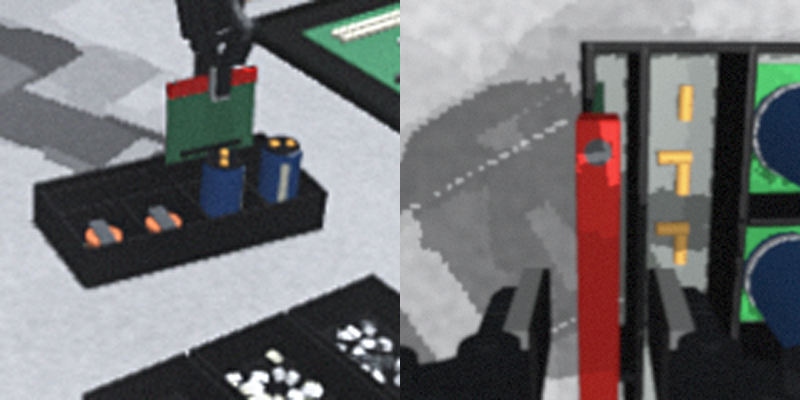

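Released. The board stands in the left slot, lightly leaning on the near wall, with the fingers clear on both sides (550 and 655 against the rail's 578–620). Withdraw along the tool axis.

>>> carry_out(xyz=[[0, -1.5, 0], [0, -5, 0], [0, -10, 0], [0, -14, 0], [0, -14, 0]], delta_rot=[[0, 0, 0], [0, 0, 0], [0, 0, 0], [0, 0, 0], [0, 0, 0]], grip=[-0.4, -0.4, -0.4, -0.4, -0.4])

```text
t: 26.08
ee_pos: [0.505, 0.3013, 0.3218]
ee_rot: [-1.503, 0.004, -1.723]
wrist_force: [-0.3, 0.2, -0.2]
gripper_width: 0.298
```

>>> carry_out(xyz=[[6, 0, 0], [12, 0, 0], [18, 0, 0], [24, 0, 0], [28, 0, 0]], delta_rot=[[0, 0, 0], [0, 0, 0], [0, 0, 0], [0, 0, 0], [0, 0, 0]], grip=[-0.4, -0.4, -0.4, -0.4, -0.4])

```text
t: 26.7
ee_pos: [0.4614, 0.0222, 0.3173]
ee_rot: [-1.51, -0.0, -1.725]
wrist_force: [1.1, -0.5, -0.4]
gripper_width: 0.298
```

```bash
python3 - <<'E'
from h import *; from station import ctrl,optics
print(ctrl.get_obs()["t"])
s=optics.get_image("scene"); t=optics.get_image("top")
a=cv2.resize(s["frame"][110:285,110:420],(620,350),interpolation=cv2.INTER_CUBIC); b=cv2.resize(t["frame"][150:275,60:500],(792,225),interpolation=cv2.INTER_CUBIC)
im=np.zeros((580,792,3),np.uint8); im[:350,:620]=a; im[352:577]=b; cv2.imwrite("pics/f.png",im)
u=dict(t); u["z"]=t["z_map"]; v,x=np.mgrid[0:420,0:560]; Q=depthpts(u,np.c_[x.ravel(),v.ravel()]); c=t["frame"].reshape(-1,3).astype(int)
k=(Q[:,2]>.075)&(Q[:,2]<.1)&(Q[:,1]>.15)&(Q[:,0]>.56)&(Q[:,0]<.7)
for g in(k&(Q[:,1]>.282),k&(Q[:,1]<.282)): print("cap",g.sum(),Q[g].mean(0).round(4),Q[g][:,2].std().round(4))
q=(c[:,2]>80)&(c[:,2]>2.2*c[:,1])&(Q[:,1]>.2)&(Q[:,0]>.4)&(Q[:,0]<.6)&(Q[:,2]>.06); print("rail",q.sum(),Q[q].mean(0).round(4),np.percentile(Q[q][:,2],[5,50,95]).round(4))
E
```

```text
26.7
cap 310 [0.6094 0.3127 0.0866] 0.0032
cap 310 [0.6012 0.2483 0.0868] 0.0028
rail 320 [0.5164 0.2981 0.1226] [0.1173 0.1235 0.1256]
```

View pics/f.png

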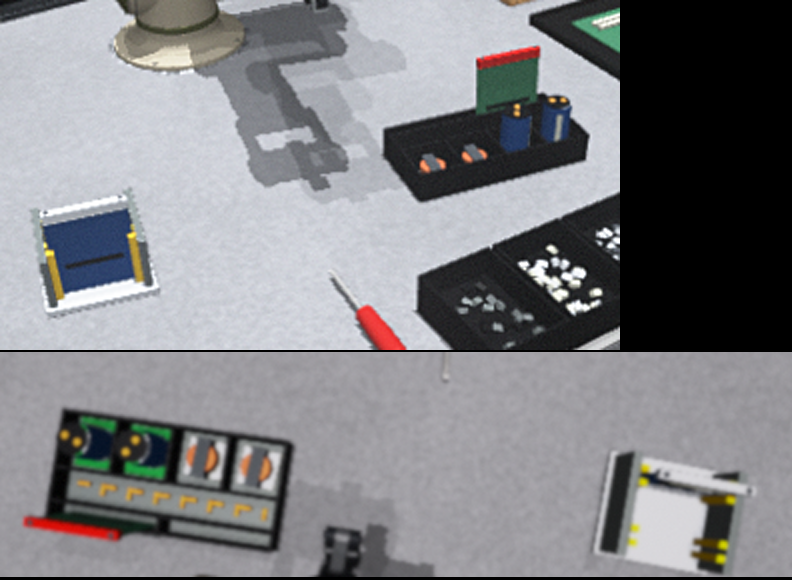

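Both caps stand on their pads and the board stands rail up in the left slot, its rail top measured at 0.1235 m (0.124 expected on the floor). The rest is in place. Handing in.

```bash
python3 -c "
from station import ctrl
print(ctrl.hand_in())"
```

```text
the job is handed in; nothing more can be done
None
```

The kit is complete and handed in at about 26.7 s of the 66 s allowed. Both capacitors stand upright on the two green pads. The green board stands rail up on the floor of the left (+y) narrow cell.

- **Capacitors:** I placed both before the board, and each touched its pad with only a few newtons. In the last top view their tops are at z ≈ 0.087 m, as expected.
- **Board:** I lifted it straight out of the rack. It met the cell floor at exactly the height worked out beforehand. I then leaned it 3.5° on the near wall before letting go, so it could not topple. Its rail top measures about 0.1235 m against 0.124 m expected.
- **Left alone:** in the final pictures the chokes and the blue board look unmoved. So does the screwdriver, as far as it is in the crops. The arm is clear of everything.

Some checks disagreed:
- The top camera put things about 3–4 mm off the wrist camera in x, and some of its two-view heights were off by up to about 28 mm. I went by the wrist view, which agreed with the scene camera and the stated heights.
- The measured centre of the narrow cell was about 1 mm off, judging by where the plate met the wall.

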